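# Bolt the drying chest

## Task

The drying chest, the larger of the two low wooden boxes and the one with slatted vents in its lid, has been left unbolted. Slide its barrel bolt all the way across into the keeper on the other lid leaf, then turn the bolt's handle right down into the notch so that it cannot slide back, and let go. Leave the bolt of the smaller plain box as it is.

Things in the scene. Friction and masses are not known exactly. Their poses are not given: they have to be found in the camera images.
- drying_chest: Fixed low chest, 160 (x) by 230 (y) by 70 mm high, vent slats 3 mm high on the far half of its lid. Origin: centre of underside, z up. Bolt shaft along its y at x = 5, z = 96 mm; slides 60 mm to +y, 2 N friction, to a stop. Slot sides beside it reach 10 mm above the shaft axis, strap and keeper 11 mm; the -x side, 13 to 22 mm from the axis, has the notch. Lid bare beyond 25 mm to -x.
- handle_knob (a point): Centre of the smooth ball knob, 18 mm across (free to swivel between fingers), on the handle of the chest's bolt: a straight stem 9 mm thick, ball centre 55 mm from the shaft axis. In the chest's frame its y is -80 to -65 mm at first and -20 mm with the bolt fully across; the handle can go down in the notch from y = -30 mm on. Starts 150 mm above the desk. The bolt stays where it is left.
- handle (a joint): Angle of that handle about the shaft, rad: 0 straight up (within 0.2 of it at first), growing as it turns down to the chest's -x side, 1.4 = fully down in the notch (stop). Turns easily: it stays put near upright, drops by its own weight past about 0.6. Away from the notch the slot side stops it at about 0.7. In the chest's frame the knob is at x = 5 - 55 sin(angle), z = 96 + 55 cos(angle) mm.
- small_handle_knob (a point): Centre of the ball knob, 13 mm across, of the similar bolt on the other box, which is plain, 120 by 165 by 45 mm, without vent slats, also fixed to the desk. This knob stands about 103 mm above the desk. Not to be moved.

How it is judged:
On the way, in this order (a step that is already met when the one before it is completed fails the run):
1. the drying chest's bolt is slid across, its shaft through the keeper (y of handle_knob in the frame of drying_chest above -0.036 m and value of joint handle below 0.9 rad), for 0.02 s.
2. its handle is then turned down into the notch (y of handle_knob in the frame of drying_chest above -0.036 m and value of joint handle above 1.2 rad), for 0.2 s.
At the end, for the whole second after the job is handed in: The drying chest's bolt is within 16 mm of fully across (knob at y > -36 mm in the chest's frame), its handle is down in the notch (angle above 1.2 rad, within about 11 degrees of the stop) and at rest (all of step 2 and velocity of joint handle below 0.1 rad/s); the robot touches nothing.
It fails at once if the knob of the smaller box's bolt has been moved by more than 10 mm (distance of small_handle_knob from where it was at the start of the episode above 0.01 m).
It also fails if it takes over 34 s, if anything falls off the work surface, if the arm or the gripper's body presses on something with over 40 N, if the wrist force passes 120 N, or if a joint passes its speed limit or range.

## Robot

A 7-joint arm with a two-finger parallel gripper is mounted at the origin on the work surface. World frame = base frame: x ahead of the robot, y to its left, z up, the work surface at z = 0. Lengths are in m, angles in rad, forces in N, time in s.
With the tool pointing down it reaches from about 0.35 to 0.9 m from the base axis. Payload 19.9 kg.
Tool frame: the origin (TCP) lies midway between the tips of the shut fingers; the grasp point (between the pads) lies 19 mm behind it (r.grip_point_offset is the distance from the TCP to the grasp point, in m); z points along the fingers, y is the direction in which the jaws open and shut (so a half turn about z gives the same grasp; the last joint's range is limited). The gripper opens to 85 mm and grips with 20 to 120 N. Pads are 22 mm wide; open, the fingers measure 114 mm over their backs; the gripper's body (76 mm by 85 mm) begins 54 mm behind the grasp point. The pads swing forward as they close: fully open they stand 13 mm farther back than shut.
Start: joints at [1.125, 0.417, -0.01, 1.614, 0.005, 1.111, -0.053], TCP at [0.246, -0.575, 0.231] pointing down, gripper open.
Joint ranges: [-2.81, 2.81], [-0.39, 2.02], [-1.27, 1.25], [0.06, 2.57], [-1.19, 4.33], [0.19, 2], [-2.82, 2.82]. Speed limits (rad/s): [1.89, 1.89, 2.39, 2.39, 3.01, 3.01, 3.01].

## Interface

Orientations are given as [roll, pitch, yaw] about the fixed x, y, z axes, in that order (R = Rz(yaw) Ry(pitch) Rx(roll)).
In Python, from plant import get_state, vision, order, r gives the robot as it stands.
- The arm moves only by the shell command python3 -m creep 'ROWS' [FORCE]. ROWS is JSON, a list of rows, each an object with "delta_pos": the shift along the tool's x, y, z in mm, a list of three; "roll": the turn about the tool's z in rad; "jaw": the gripper command: -1 is fully open, 1 is shut, values between are in proportion. A call has 1 to 8 rows; each row is the pose to reach, as a shift and turn from the pose commanded when the call began, along the tool's axes at that moment; what a row does not reach only later rows make up. A row lasts 1/10 s, in which the tool goes at most 50 mm and 8.59 degrees, less where a joint would pass 70% of its speed; a pose out of reach is approached as far as the arm can. A call with a gripper value outside its range is refused whole. The fingers move at their own pace and stop on an object; FORCE is the grip in N (left out, the last holds). Time passes only in rows, so rows that repeat a pose let the fingers close. It gives the time, the measured TCP pose, the force and the opening at its end, in the units of the state.
- get_state(): the state, without advancing time (a new reading comes with each control period).
- vision.capture(name): name is "scene" or "top" or "wrist"; returns the picture (400x640x3 uint8, blue, green, red); there is no depth.
- vision.camera_params(name): a dict with "mtx" (3x3 intrinsics, pixels), "camera_from_world" (4x4, takes a point from world to camera coordinates). Camera axes: x right, y up, looking along -z (the intrinsics and any distortion apply to the point x, -y, -z); pixel columns grow to the right and rows downward; lengths in m; the calibration is good to about 2 mm. A picture is of the moment at which its call begins: read the wrist's pose just before it. camera_params takes no time and is no camera call; for the wrist camera it gives the pose at the moment of the call.
- order.close_job(): hands the job in, once; it reports no verdict.
Trained networks look in the newest picture that a camera, given by its name, has taken for a name from the list of things; names that differ only in an ending like _2 or _b are one class to them, and where a whole thing is asked for, a point or a joint stands for the part that bears it (a point fixed in the world has none). Each returns a list of dicts, best first, with "score" (0 to 1); they miss things now and then, are a little off and sometimes report something else, mostly with a low value. They report only what shows in the picture. A call takes as long as a camera call.
- vision.find_in(target, camera): "location" ([row, column] as shares, 0 to 1, of the picture: columns of its width, rows of its height, amid what is visible of it).
- vision.masks_of(target, camera): "region" (400x640 bool, what is visible of it) and "location" ([row, column] as shares, 0 to 1, of the picture: columns of its width, rows of its height, amid what is visible of it).
The state is a dict: "clock": time; "joints": joint angles; "joint_vel": joint speeds; "effort": joint torques, N m; "tcp_pos": TCP position; "tcp_rot": TCP orientation; "contact_force": force on the tool from outside, world axes, zero at the start; "torque": the same for the moment, N m; "gripper_width": opening from 0.0 (shut) to 1.0 (fully open).
Only numpy, scipy, OpenCV 4.12 (cv2) and the standard library are available. Lean on these libraries where they do the work, as an engineer would, in place of code of your own. Each camera call takes 0.05 s, during which the arm holds its last target. There are 200 camera calls.

## Working session

There is one attempt and no reset: what is moved stays moved. The work goes in short steps, Python scripts to look and compute and a shell command to move; the robot and the scene stay as the last step left them, time stands still between calls to the robot, and variables do not carry over. Pictures are saved under pics/ and viewed, about 8 in all and at most 12, crops included, and the job is handed in when it is done.

```bash
mkdir -p pics; ls
python3 - <<'E'
from plant import get_state, vision, r
import cv2,numpy as np
s=get_state(); print(s['clock'],s['tcp_pos'],s['tcp_rot'],s['gripper_width'],r.grip_point_offset)
a=vision.capture("scene"); b=vision.capture("top")
for n in ("scene","top"):
    for t in ("drying_chest","handle_knob","small_handle_knob"):
        print(n,t,[(round(d['score'],2),round(d['location'][1]*640),round(d['location'][0]*400)) for d in vision.find_in(t,n)][:3])
    p=vision.camera_params(n); M=np.linalg.inv(p['camera_from_world']); print(n,M[:3,3].round(3),(-M[:3,2]).round(2))
cv2.imwrite("pics/a.png",a);cv2.imwrite("pics/b.png",b)
E
```

```text
pics
0.0 [ 0.24543921 -0.57440969  0.23065043] [-3.14035910e+00  6.49758726e-05  4.03815337e-01] 0.9994979715108878 0.0187
scene drying_chest [(0.66, 274, 177)]
scene handle_knob [(0.42, 253, 130)]
scene small_handle_knob []
scene [0.89  0.525 0.799] [-0.36 -0.61 -0.71]
top drying_chest [(0.79, 410, 209)]
top handle_knob [(0.53, 456, 209)]
top small_handle_knob [(0.39, 213, 191)]
top [ 0.398 -0.061  1.158] [ 0.15  0.01 -0.99]
```

View pics/a.png

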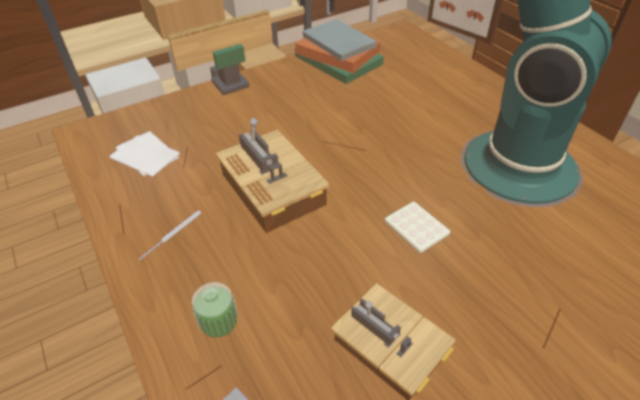

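View pics/b.png

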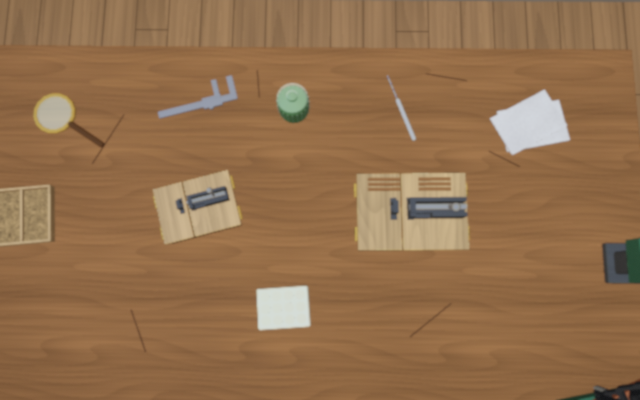

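The scene view shows the drying chest at about (270,178) and the plain box at (393,340). In the top view the chest is at (412,211) with its slats toward +x, its keeper to the left (+y) and its knob near (457,208). The small box is at (198,206), so it's well clear of the chest.

```bash
cat > h.py <<'E'
import numpy as np,cv2
from plant import get_state, vision, r
def ray(p,uv):
    M=np.linalg.inv(np.array(p['camera_from_world'])); K=np.array(p['mtx'])
    d=np.linalg.inv(K)@np.array([uv[0],uv[1],1.]); d=np.array([d[0],-d[1],-d[2]])
    return M[:3,3],M[:3,:3]@d
def at(p,uv,z):
    o,d=ray(p,uv); return o+d*(z-o[2])/d[2]
E
python3 - <<'E'
from h import *
p=vision.camera_params("top")
im=vision.capture("top")
c=[(357,174),(466,173),(469,249),(358,250)]
w=[at(p,u,.07) for u in c]; print(np.round(w,4)); print([np.linalg.norm(w[i]-w[i-1]).round(3) for i in range(4)])
m=vision.masks_of("drying_chest","top")
if m:
    q=m[0]['region'].astype(np.uint8); k=cv2.findContours(q,0,2)[0]; k=max(k,key=cv2.contourArea)
    b=cv2.boxPoints(cv2.minAreaRect(k)); print(m[0]['score'],b, np.round([at(p,u,.07) for u in b],4))
print("knob",at(p,(457,208),.15))
for n in ("top","scene"):
    if n=="scene": vision.capture(n)
    for d in vision.masks_of("handle_knob",n)[:2]:
        ys,xs=np.nonzero(d['region']); print(n,d['score'],xs.min(),xs.max(),ys.min(),ys.max())
# triangulate knob
p2=vision.camera_params("scene"); A=[];B=[]
for pp,u in((p,(457,208)),(p2,(253,122))):
    o,d=ray(pp,u); d/=np.linalg.norm(d); P=np.eye(3)-np.outer(d,d); A.append(P);B.append(P@o)
print("tri",np.linalg.solve(sum(A),sum(B)))
s=im[160:265,340:485]; cv2.imwrite("pics/c.png",cv2.resize(s,None,fx=5.4,fy=5.4,interpolation=cv2.INTER_CUBIC))
E
```

```text
[[ 0.6433 -0.1339  0.07  ]
 [ 0.6477 -0.3716  0.07  ]
 [ 0.4819 -0.3724  0.07  ]
 [ 0.4774 -0.1359  0.07  ]]
[np.float64(0.166), np.float64(0.238), np.float64(0.166), np.float64(0.237)]
0.97 [[354. 172.]
 [468. 172.]
 [468. 250.]
 [354. 250.]] [[ 0.6477 -0.1273  0.07  ]
 [ 0.65   -0.3761  0.07  ]
 [ 0.4798 -0.3702  0.07  ]
 [ 0.4773 -0.1273  0.07  ]]
knob [ 0.55754916 -0.32842416  0.15      ]
top 0.6 449 459 203 210
scene 0.67 250 257 119 140
tri [ 0.55839903 -0.32959677  0.14623972]
```

View pics/c.png

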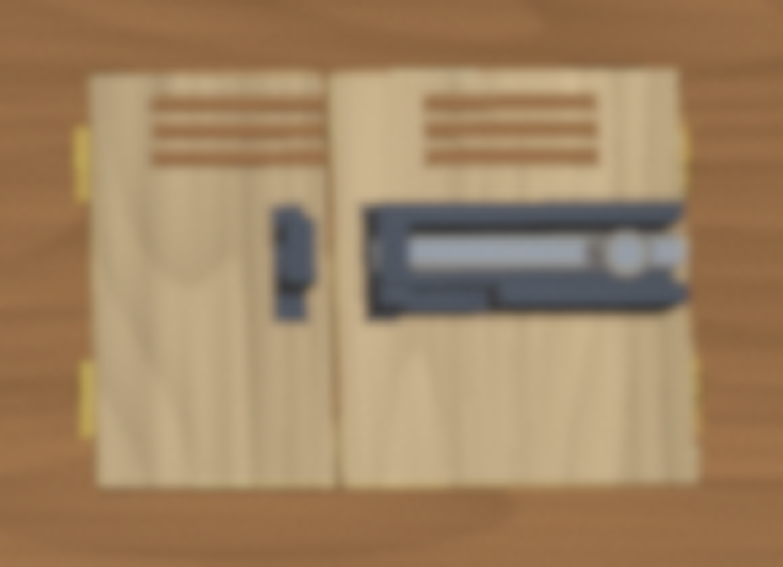

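Enlarged, the knob is at top-view pixel (456,207). The lid corners are at about (357,173), (466,173), (470,250) and (358,250). That puts the chest centre at about (0.5625, -0.2535) with a yaw of about 0.012. The knob's chest y is about -74 mm and its angle about +0.1, both within the stated ranges. I'll move above it.

```bash
python3 -m creep '[{"delta_pos":[386,-104,0],"roll":0.39,"jaw":-1},{"delta_pos":[386,-104,0],"roll":0.39,"jaw":-1},{"delta_pos":[386,-104,0],"roll":0.39,"jaw":-1},{"delta_pos":[386,-104,0],"roll":0.39,"jaw":-1},{"delta_pos":[386,-104,0],"roll":0.39,"jaw":-1},{"delta_pos":[386,-104,0],"roll":0.39,"jaw":-1},{"delta_pos":[386,-104,0],"roll":0.39,"jaw":-1},{"delta_pos":[386,-104,0],"roll":0.39,"jaw":-1}]'
```

```text
clock: 1.45
tcp_pos: [0.5557, -0.3302, 0.2315]
tcp_rot: [3.141, -0.0, 0.014]
contact_force: [0.2, -1.1, 0.6]
gripper_width: 1.002
```

```bash
python3 -m creep '[{"delta_pos":[0,0,0],"roll":0,"jaw":-1},{"delta_pos":[0,0,0],"roll":0,"jaw":-1}]'
python3 - <<'E'
from h import *
s=get_state();print(s['tcp_pos'],s['tcp_rot'])
p=vision.camera_params("wrist"); im=vision.capture("wrist"); cv2.imwrite("pics/d.png",im)
for d in vision.masks_of("handle_knob","wrist")[:2]:
    ys,xs=np.nonzero(d['region']); print(d['score'],d['location'],xs.min(),xs.max(),ys.min(),ys.max())
np.savez("w.npz",**{k:np.array(v) for k,v in p.items()})
M=np.linalg.inv(np.array(p['camera_from_world']));print(M.round(3))
E
```

```text
clock: 1.65
tcp_pos: [0.5551, -0.3306, 0.231]
tcp_rot: [-3.141, 0.0, 0.016]
contact_force: [-1.1, -0.1, -1.0]
gripper_width: 0.997
[ 0.55505457 -0.33059988  0.23095358] [-3.14129383e+00  3.34678628e-04  1.59798842e-02]
0.83 [0.4895, 0.49] 301 324 168 210
[[ 0.016  0.946  0.325  0.638]
 [-1.     0.016  0.005 -0.328]
 [-0.    -0.325  0.946  0.374]
 [ 0.     0.     0.     1.   ]]
```

View pics/d.png

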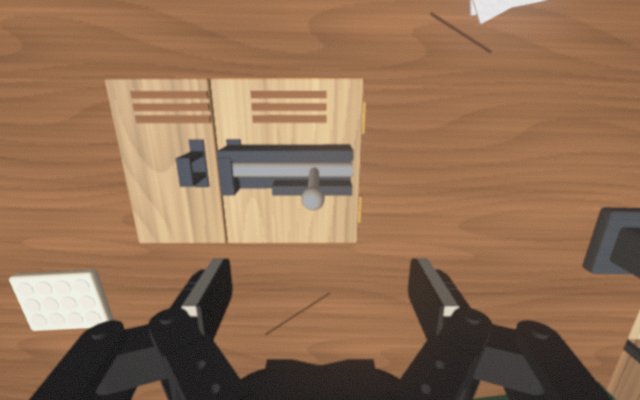

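The wrist view shows the knob at (312,199). The lid corners are at about (107,80), (364,79), (357,242) and (139,242).

Run:
```python
from h import *
w=np.load("w.npz"); t=vision.camera_params("top")
k=(312.5,199.5)
for z in (.148,.150,.152): print(at(w,k,z))
A=[];B=[]
for pp,u in((t,(456.1,206.9)),(w,k)):
    o,d=ray(pp,u); d/=np.linalg.norm(d); P=np.eye(3)-np.outer(d,d); A.append(P);B.append(P@o)
print("tri",np.linalg.solve(sum(A),sum(B)))
c=np.array([at(w,u,.07) for u in[(107,80),(364,79),(357,242),(139,242)]]); print(c.round(4),c.mean(0))
# shaft axis z .096 at bolt centre line
for u in [(240,169),(350,171)]: print(at(w,u,.103))
```

```text
[ 0.55874579 -0.32388153  0.148     ]
[ 0.55945095 -0.32392003  0.15      ]
[ 0.5601561  -0.32395852  0.152     ]
tri [ 0.55982754 -0.32494591  0.15276426]
[[ 0.6442 -0.1331  0.07  ]
 [ 0.6489 -0.3685  0.07  ]
 [ 0.483  -0.3712  0.07  ]
 [ 0.4791 -0.134   0.07  ]] [ 0.56379959 -0.25170416  0.07      ]
[ 0.57073569 -0.25792596  0.103     ]
[ 0.57051296 -0.35638436  0.103     ]
```

```bash
python3 -m creep '[{"delta_pos":[5,-6,30],"roll":0,"jaw":-0.3},{"delta_pos":[5,-6,65],"roll":0,"jaw":-0.3},{"delta_pos":[5,-6,98],"roll":0,"jaw":-0.3},{"delta_pos":[5,-6,98],"roll":0,"jaw":-0.3},{"delta_pos":[5,-6,98],"roll":0,"jaw":0.2},{"delta_pos":[5,-6,98],"roll":0,"jaw":1},{"delta_pos":[5,-6,98],"roll":0,"jaw":1},{"delta_pos":[5,-6,98],"roll":0,"jaw":1}]' 30; python3 -m creep '[{"delta_pos":[0,0,0],"roll":0,"jaw":1},{"delta_pos":[0,0,0],"roll":0,"jaw":1}]';  python3 - <<'E'
from h import *
im=vision.capture("wrist"); cv2.imwrite("pics/e.png",im)
E
```

```text
clock: 2.55
tcp_pos: [0.56, -0.3263, 0.1354]
tcp_rot: [3.14, -0.002, 0.013]
contact_force: [-0.8, 0.2, 8.9]
gripper_width: 0.183
clock: 2.75
tcp_pos: [0.56, -0.3262, 0.1353]
tcp_rot: [3.14, -0.002, 0.014]
contact_force: [-1.6, 0.2, 7.7]
gripper_width: 0.185
```

View pics/e.png

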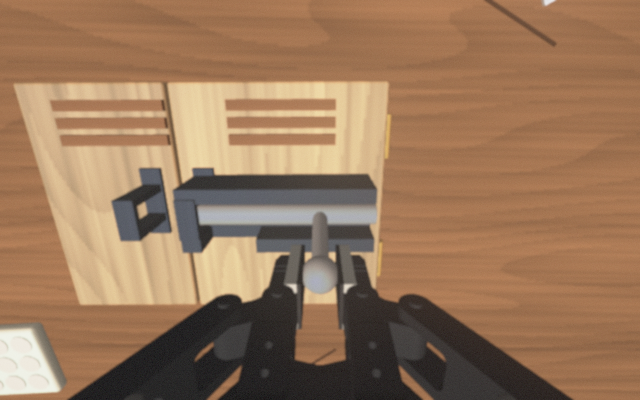

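The ball at (320,273) is between the pads. The opening reads about 16 mm and the force is about 8 N, so the grip is good. Next I'll slide along +y, which is tool -y.

```bash
python3 -m creep '[{"delta_pos":[0,-6,0],"roll":0,"jaw":1},{"delta_pos":[0,-12,0],"roll":0,"jaw":1},{"delta_pos":[0,-20,0],"roll":0,"jaw":1},{"delta_pos":[0,-28,0],"roll":0,"jaw":1},{"delta_pos":[0,-36,0],"roll":0,"jaw":1},{"delta_pos":[0,-42,0],"roll":0,"jaw":1},{"delta_pos":[0,-45,0],"roll":0,"jaw":1},{"delta_pos":[0,-45,0],"roll":0,"jaw":1}]'; python3 -m creep '[{"delta_pos":[0,-2,0],"roll":0,"jaw":1},{"delta_pos":[0,-4,0],"roll":0,"jaw":1},{"delta_pos":[0,-6,0],"roll":0,"jaw":1},{"delta_pos":[0,-6,0],"roll":0,"jaw":1}]'
```

```text
clock: 3.6
tcp_pos: [0.5596, -0.2808, 0.1354]
tcp_rot: [3.14, -0.003, 0.014]
contact_force: [-0.6, 0.9, 9.2]
gripper_width: 0.182
clock: 4.0
tcp_pos: [0.5594, -0.2752, 0.1354]
tcp_rot: [3.14, -0.003, 0.014]
contact_force: [-2.2, -0.9, 9.9]
gripper_width: 0.189
```

```bash
python3 -m creep '[{"delta_pos":[0,-2,0],"roll":0,"jaw":1},{"delta_pos":[0,-4,0],"roll":0,"jaw":1},{"delta_pos":[0,-4,0],"roll":0,"jaw":1}]';python3 - <<'E'
from h import *
p=vision.camera_params("wrist")
im=vision.capture("wrist"); cv2.imwrite("pics/f.png",im)
E
```

```text
clock: 4.3
tcp_pos: [0.5593, -0.2715, 0.1354]
tcp_rot: [3.14, -0.003, 0.013]
contact_force: [-1.3, -1.5, 8.7]
gripper_width: 0.181
```

View pics/f.png

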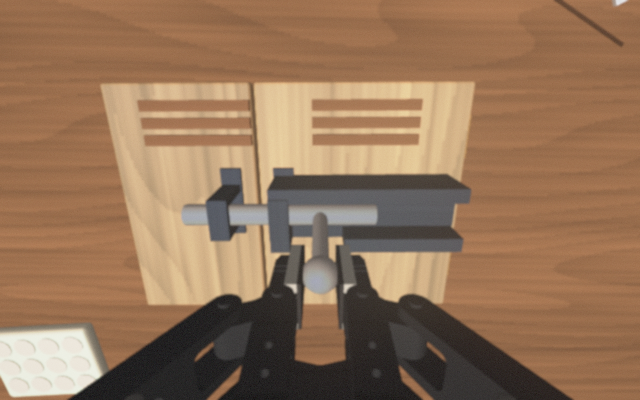

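The shaft now runs through the keeper at (220,214). The stem at (320,235) is in the notch gap next to the strap. I'll turn it down along the arc.

```bash
python3 -m creep '[{"delta_pos":[-4,0,1],"roll":0,"jaw":1},{"delta_pos":[-8,0,2],"roll":0,"jaw":1},{"delta_pos":[-12,0,3.3],"roll":0,"jaw":1},{"delta_pos":[-15.5,0,5],"roll":0,"jaw":1},{"delta_pos":[-19,0,7],"roll":0,"jaw":1},{"delta_pos":[-22.5,0,9],"roll":0,"jaw":1},{"delta_pos":[-26,0,11.5],"roll":0,"jaw":1},{"delta_pos":[-29,0,14],"roll":0,"jaw":1}]'
```

```text
clock: 5.15
tcp_pos: [0.5294, -0.2713, 0.12]
tcp_rot: [3.141, -0.001, 0.013]
contact_force: [0.8, -0.5, 0.5]
gripper_width: 0.005
```

The jaws have shut, so the ball slipped out. I'll look before doing anything else.

Run:
```python
from h import *
im=vision.capture("wrist"); cv2.imwrite("pics/g.png",im)
p=vision.camera_params("wrist"); np.savez("w.npz",**{k:np.array(v) for k,v in p.items()})
```

```text
(no output)
```

View pics/g.png

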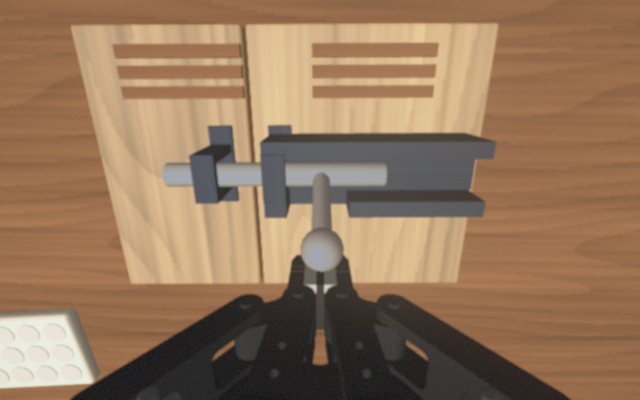

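The ball at (322,248) came out on the +x side of the closed jaws, and the handle is still only part-way over. The bolt is still across. I'll work out the ball's position.

Run:
```python
from h import *
w=np.load("w.npz"); s=get_state(); print(s['tcp_pos'],s['contact_force'])
o,d=ray(w,(322,248))
for z in np.arange(.125,.156,.003):
    q=o+d*(z-o[2])/d[2]; print(q.round(4), round(np.hypot(q[0]-.5685,q[2]-.096),4), round(np.arctan2(.5685-q[0],q[2]-.096),3))
for u in [(30+48,27),(494,25),(458,282),(131,282)]: print(at(w,u,.07))
```

```text
[ 0.5289026  -0.27107791  0.11936709] [-0.14278029 -0.56914307 -1.43232275]
[ 0.5384 -0.271   0.125 ] 0.0418 0.804
[ 0.54  -0.271  0.128] 0.0428 0.727
[ 0.5416 -0.2709  0.131 ] 0.0441 0.655
[ 0.5432 -0.2709  0.134 ] 0.0456 0.587
[ 0.5449 -0.2708  0.137 ] 0.0473 0.523
[ 0.5465 -0.2708  0.14  ] 0.0492 0.464
[ 0.5481 -0.2707  0.143 ] 0.0512 0.41
[ 0.5497 -0.2707  0.146 ] 0.0534 0.36
[ 0.5513 -0.2706  0.149 ] 0.0557 0.314
[ 0.5529 -0.2706  0.152 ] 0.0581 0.272
[ 0.5545 -0.2705  0.155 ] 0.0606 0.233
[ 0.64341843 -0.13524396  0.07      ]
[ 0.64757468 -0.36427747  0.07      ]
[ 0.4826977 -0.3705713  0.07     ]
[ 0.47946848 -0.13438709  0.07      ]
```

The ball is at about (0.551, -0.271, 0.149), with an angle of about 0.32. I'll go over it with the jaws shut, drop in on the +x side, then push toward -x until it falls.

```bash
python3 -m creep '[{"delta_pos":[-2,0,-28],"roll":0,"jaw":1},{"delta_pos":[-2,0,-55],"roll":0,"jaw":1},{"delta_pos":[0,0,-55],"roll":0,"jaw":1},{"delta_pos":[25,0,-55],"roll":0,"jaw":1},{"delta_pos":[51,0,-55],"roll":0,"jaw":1},{"delta_pos":[51,0,-55],"roll":0,"jaw":1},{"delta_pos":[51,0,-35],"roll":0,"jaw":1},{"delta_pos":[51,0,-17],"roll":0,"jaw":1}]'; python3 -m creep '[{"delta_pos":[0,0,0],"roll":0,"jaw":1},{"delta_pos":[-6,0,0],"roll":0,"jaw":1},{"delta_pos":[-12,0,0],"roll":0,"jaw":1},{"delta_pos":[-18,0,0],"roll":0,"jaw":1},{"delta_pos":[-24,0,0],"roll":0,"jaw":1},{"delta_pos":[-30,0,0],"roll":0,"jaw":1},{"delta_pos":[-36,0,0],"roll":0,"jaw":1},{"delta_pos":[-36,0,0],"roll":0,"jaw":1}]';python3 - <<'E'
from h import *
im=vision.capture("wrist"); cv2.imwrite("pics/i.png",im)
p=vision.camera_params("wrist"); np.savez("w.npz",**{k:np.array(v) for k,v in p.items()})
E
```

```text
clock: 6.0
tcp_pos: [0.5804, -0.2701, 0.1355]
tcp_rot: [-3.142, -0.0, 0.014]
contact_force: [-0.9, 0.0, -0.0]
gripper_width: -0.002
clock: 6.8
tcp_pos: [0.5437, -0.271, 0.1364]
tcp_rot: [3.141, 0.0, 0.013]
contact_force: [-0.5, -0.3, 0.6]
gripper_width: 0.003
```

View pics/i.png

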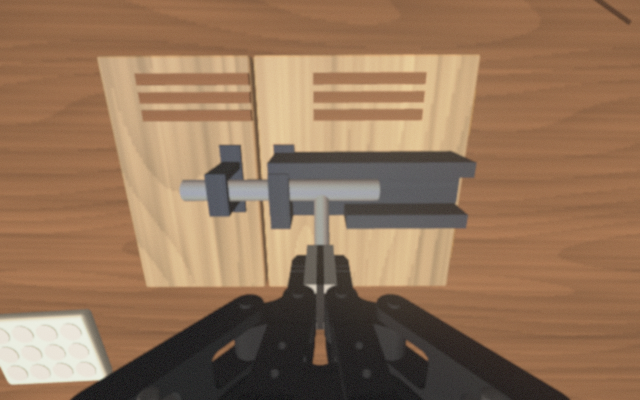

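The stem lies toward -x at (321,220) and the ball is hidden behind the fingers. The bolt is still in the keeper. I'll press gently on the ball from above to seat it.

```bash
python3 -m creep '[{"delta_pos":[0,0,-20],"roll":0,"jaw":1},{"delta_pos":[-15,0,-20],"roll":0,"jaw":1},{"delta_pos":[-29,0,-20],"roll":0,"jaw":1},{"delta_pos":[-29,0,-10],"roll":0,"jaw":1},{"delta_pos":[-29,0,2],"roll":0,"jaw":1},{"delta_pos":[-29,0,12],"roll":0,"jaw":1},{"delta_pos":[-29,0,18],"roll":0,"jaw":1},{"delta_pos":[-29,0,18],"roll":0,"jaw":1}]' ; python3 -m creep '[{"delta_pos":[0,0,2],"roll":0,"jaw":1},{"delta_pos":[0,0,4],"roll":0,"jaw":1},{"delta_pos":[0,0,4],"roll":0,"jaw":1}]'
```

```text
clock: 7.65
tcp_pos: [0.5153, -0.2708, 0.1168]
tcp_rot: [-3.141, 0.002, 0.014]
contact_force: [-0.3, -0.9, 0.2]
gripper_width: 0.001
clock: 7.95
tcp_pos: [0.5157, -0.2712, 0.1144]
tcp_rot: [3.141, -0.0, 0.014]
contact_force: [0.0, 0.3, 0.5]
gripper_width: -0.0
```

```bash
python3 -m creep '[{"delta_pos":[0,0,1.5],"roll":0,"jaw":1},{"delta_pos":[0,0,3],"roll":0,"jaw":1},{"delta_pos":[0,0,3],"roll":0,"jaw":1}]'; python3 -m creep '[{"delta_pos":[0,0,-30],"roll":0,"jaw":1},{"delta_pos":[0,0,-70],"roll":0,"jaw":1},{"delta_pos":[-40,0,-100],"roll":0,"jaw":1},{"delta_pos":[-90,0,-100],"roll":0,"jaw":1},{"delta_pos":[-90,0,-100],"roll":0,"jaw":1},{"delta_pos":[-90,0,-100],"roll":0,"jaw":1}]'
python3 - <<'E'
from h import *
im=vision.capture("wrist"); p=vision.camera_params("wrist")
for d in vision.masks_of("handle_knob","wrist")[:2]:
    ys,xs=np.nonzero(d['region']); print(d['score'],xs.min(),xs.max(),ys.min(),ys.max())
t=vision.capture("top")[160:265,340:485]
t=cv2.resize(t,(552,400)); im2=im
cv2.imwrite("pics/j.png",cv2.resize(np.hstack([im,t]),None,fx=.67,fy=.67))
q=np.array(p['camera_from_world'])@np.array([.5140,-.2715,.105,1]); K=np.array(p['mtx']); v=K@np.array([q[0],-q[1],-q[2]]); print("expected knob px",v[:2]/v[2])
E
```

```text
clock: 8.25
tcp_pos: [0.5157, -0.2716, 0.1125]
tcp_rot: [3.141, -0.001, 0.013]
contact_force: [-6.8, 2.4, 20.8]
gripper_width: 0.0
clock: 8.85
tcp_pos: [0.4249, -0.2727, 0.2119]
tcp_rot: [3.141, -0.001, 0.013]
contact_force: [0.1, -0.4, 1.0]
gripper_width: 0.004
0.64 310 332 7 94
expected knob px [321.40826044  83.7676919 ]
```

View pics/j.png

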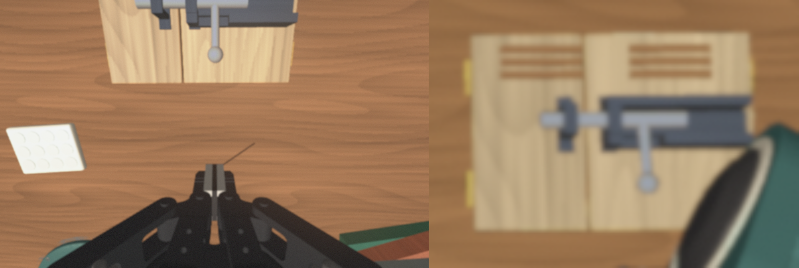

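The handle is down: the knob is at pixel (320,81) against (321,84) predicted for the full stop. The shaft is through the keeper, and the arm is clear.

Run:
```python
from plant import order; print(order.close_job())
```

```text
the job is handed in; nothing more can be done
None
```

I slid the drying chest's bolt across into its keeper, turned the handle down into the notch, let go, backed the arm away and handed the job in. The robot's clock read about 9 s of the 34 s allowed, and I never went near the smaller box.

**Slip on the way:** the ball slipped out of the jaws early in the turn, at about 0.3 rad, because I had gripped it off-centre. The bolt stayed across. I finished by pushing the knob over from the +x side with the jaws shut, which let it drop into the notch, then pressing it down.

**Last checks:**
- **Handle down:** the press met a firm stop at about 21 N. Tip height was 0.1125 m, against about 0.114 m expected for the top of the ball at 1.4 rad. In the wrist picture the knob was about 3 pixels from where that angle puts it.
- **Bolt across:** the knob's y in the chest's frame was about -19.5 mm by my estimate, give or take a few mm. I felt no clear end stop in the sliding force. The top and wrist pictures both show the shaft through the keeper.
- **Arm clear:** the contact force was about zero after backing off.
- **Not checked:** I did not measure the smaller box's knob again at the end.

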